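# Set a power-supply board over the hot-air nozzle and hold it

### The arm

A 6-joint arm with a two-finger parallel gripper is mounted at the origin on the work surface. World frame = base frame: x ahead of the robot, y to its left, z up, the work surface at z = 0. Lengths are in mm, angles in rad, forces in N, time in s.
With the tool pointing down it reaches from about 375 to 975 mm from the base axis. Payload 3.8 kg.
Tool frame: the origin (TCP) lies at the very end of the fingers, on their centre line; the grasp point (between the pads) lies 19 mm behind it; z points along the fingers, y is the line along which they close (so a half turn about z gives the same grasp; the last joint's range is limited). The gripper opens to 88 mm and grips with 3 to 60 N. Pads are 18 mm wide; open, the fingers measure 123 mm over their backs; the gripper's body (75 mm by 187 mm) begins 45 mm behind the grasp point.
Start: joints at [1.148, 0.264, 1.604, -0, 1.274, -0.037], TCP at [254, 625.381, 238.706] pointing down, gripper open.
Joint ranges: [-2.63, 2.63], [-0.94, 2.18], [0.31, 2.57], [-1.31, 4.45], [0, 2.66], [-2.55, 2.55]. Speed limits (rad/s): [2.57, 2.57, 3.14, 3.14, 3.14, 3.14].

### API

Orientations are given as a unit quaternion [x, y, z, w].
In Python, from plant import ctrl, vision gives the robot as it stands. The module is installed in compiled form; this text tells all that it offers.
- The arm moves only by the tool move_arm, never from a script. Its arguments are lists of equal length, an entry for each row: "travel": the shift along the tool's x, y, z in cm, a list of three; "twist": the turn about the tool's z in rad. In form: {"travel": [[tx, ty, tz], ...], "twist": [twist, ...]}. A call has 1 to 10 rows; each row shifts and turns the commanded pose from where the row before left it, along the tool's axes as they then stand; what a row does not reach is not made up. A row lasts 1/12 s, in which the tool goes at most 41.7 mm and 7.16 degrees, less where a joint would pass 70% of its speed; a pose out of reach is approached as far as the arm can. A call is refused whole if a number of a shift passes 4.17 or a number of a turn 0.125, either way. A call with a gripper value outside its range is refused whole. "claw" is the closure, from 0 (fully open) to 1 (shut), set as the call begins (left out, the last holds). The fingers move at their own pace and stop on an object; "newtons" is the grip in N (left out, the last holds). Time passes only in rows, so rows that do not move let the fingers close. It gives the time, the measured TCP pose, the force, the opening and the grip force at its end, in the units of the state.
- ctrl.get_obs(): the state, without advancing time (a new reading comes with each control period).
- vision.capture(name): name is "scene" or "top" or "wrist"; returns a dict with "frame" (384x512x3 uint8, red, green, blue), "range_z" (384x512 float32, mm along the optical axis (not along the pixel's ray), 0 where there is no reading), "fov_y" (degrees; the focal length in pixels is half the picture's height over the tangent of half this angle, whatever the lens; pixels are square), "cx", "cy" (the principal point, pixels), "cam_to_world" (4x4, takes a point from camera to world coordinates); the wrist camera has in their place "T_tool_cam" (4x4, takes a point from camera to tool coordinates, whose origin is the TCP and whose axes are the flange's). Camera axes: x right, y down, z forward; pixel columns grow to the right and rows downward; lengths in mm; the calibration is good to about 2 mm. A picture is of the moment at which its call begins: read the wrist's pose just before it.
- ctrl.sign_off(): hands the job in; it is judged then, once.
The state is a dict: "time": time; "q": joint angles; "qvel": joint speeds; "joint_efforts": joint torques, N m; "eef_pos": TCP position; "orientation": TCP orientation; "force": force on the tool from outside, world axes, zero at the start; "ft_torque": the same for the moment, N m; "opening": finger opening in mm; "finger_force": force on a finger pad.
Only numpy, scipy, OpenCV 4.12 (cv2) and the standard library are available. Lean on these libraries where they do the work, as an engineer would, in place of code of your own. Each camera call takes 0.05 s, during which the arm holds its last target. There are 200 camera calls.

### The job

Get this power-supply board ready for its transformer to be taken off with hot air from below: first push the wide straight nozzle fully down onto the upright barrel of the hot-air station and let go of it. Then take the circuit board by its heat-sink end and, without lifting it off the station's flat lid, slide it out transformer first until the white line printed across it is flush and square with the lid's outer edge and the transformer sits centred over the nozzle. The board is nose-heavy there, so finish while still holding its heat-sink end, keeping it level on the lid and clear of the nozzle; leave the narrow nozzle and the other bench things where they are.

Things in the scene. Friction and masses are not known exactly. Their poses are not given: they have to be found in the camera images.
- station: fixed hot-air station: pale green case with flat aluminium lid; beside its outer end an upright black handpiece whose steel barrel points up. Origin on the table below the middle of the lid's outer edge; x outward (lid to handpiece), y along that edge, z up. Lid top 178 mm above the table, spans x -205..0, y -65..65 mm. Foot plate 8 mm thick, x -210..100, y -70..70 mm
- lid_edge (a point): middle of the lid's outer edge, on its top surface (178 mm above the table); axes as the station's
- barrel_collar (a point): on the barrel's axis, 55 mm outward of the lid's edge, at the top face of the collar (diameter 32 mm) on which a nozzle comes to rest, 118 mm above the table. The steel barrel above it is 22 mm in diameter and 25 mm long with a chamfered end (18 mm across). Below the collar is the handpiece, 36 mm in diameter, with clamp rings of 46 mm
- wide_nozzle: the nozzle to fit: a plain straight steel tube, outside diameter 29 mm, bore 25 mm, 50 mm long, open at both ends, standing upright on the table, 40 g. Origin at the centre of its lower end, z along the tube; it goes on lower end first. Fully home, that end rests on the collar and its top is 10 mm lower than the lid's top
- narrow_nozzle: another steel nozzle, to be left alone: 29 mm skirt tapering to a 12 mm outlet, 60 mm tall, standing upright on the table; origin at the centre of its lower end
- board: loose green circuit board 180 x 84 x 2 mm, about 0.42 kg, lying on the lid. Origin: centre of its underside; x along it to the transformer end, z up. Carries a transformer (48 x 46, top 41 mm up) at x 58, aluminium heat sink at x -68, two black capacitors (18 wide, top 28) at x -16, y +-24 mm. Centre of mass at x 36 mm: with the line at the lid's edge it tips unless held
- printed_line (a point): middle of the white line, 2 mm wide, printed straight across the board's top; 3 mm from the board's centre towards the transformer, parallel to the board's y; axes as the board's
- heat_sink (a point): place to grip the finned heat sink, a block 16 mm along the board, 40 mm across it, 32 mm tall (top 34 mm above the board's underside); the point is on its centre line, 71 mm inboard of the printed line, 26 mm above the underside. Nothing stands within 34 mm of it; axes as the board's
- transformer (a point): below the transformer's centre, on the board's underside, 55 mm from the printed line and 32 mm from the board's outer end; axes as the board's
- flux_bottle: small capped bottle, 40 mm in diameter, 85 mm tall, bystander; origin at the centre of its underside
- solder_spool: spool of solder, 60 mm in diameter, 40 mm tall, bystander; origin at the centre of its underside
- tip_cleaner: round tub of brass wool, 72 mm in diameter, 34 mm tall, bystander; origin at the centre of its underside
Things that resemble listed ones, but are neither listed nor needed, are in the scene too. Of the things that look like the board, the largest one is meant.

How it is judged:
By the outcome, as a careful person would: the job done as asked, in the order asked, and still so for the second after the job is handed in, while the arm keeps its last pose, push and grip.
It also fails if it takes over 58 s, if anything falls off the work surface, if the arm or the gripper's body presses on something with over 40 N, if the wrist force passes 120 N, or if a joint passes its speed limit or range.

## Working session

There is one attempt and no reset: what is moved stays moved. The work goes in short steps, Python scripts to look and compute and a tool call to move; the robot and the scene stay as the last step left them, time stands still between calls to the robot, and variables do not carry over. Pictures are saved under pics/ and viewed, at most 10 in all, crops included, and the job is handed in when it is done.

Besides the shell and the picture viewer there is one more tool, called after ">>>" as a command line: name --pt "numbers of a row" for each row, then --argument value for the rest. move_arm: Moves the arm, as the interface text tells. Its arguments: {"type":"object","properties":{"travel":{"type":"array","items":{"type":"array","items":{"type":"number"}}},"twist":{"type":"array","items":{"type":"number"}},"claw":{"type":"number"},"newtons":{"type":"number"}},"required":["travel","twist"]}

```bash
mkdir -p pics; cat > h.py <<'E'
import numpy as np, cv2
from plant import ctrl, vision
def K(c):
    h=c["frame"].shape[0]; return h/2/np.tan(np.radians(c["fov_y"])/2)
def cap(n,save=None):
    o=ctrl.get_obs(); c=vision.capture(n)
    if n=="wrist":
        from scipy.spatial.transform import Rotation as R
        T=np.eye(4);T[:3,:3]=R.from_quat(o["orientation"]).as_matrix();T[:3,3]=o["eef_pos"]
        c["cam_to_world"]=T@np.array(c["T_tool_cam"])
    if save: cv2.imwrite("pics/"+save,c["frame"][:,:,::-1])
    return c
def ray(c,u,v):
    T=np.array(c["cam_to_world"]);f=K(c)
    d=np.array([(u-c["cx"])/f,(v-c["cy"])/f,1.]);return T[:3,3],T[:3,:3]@d
def onz(c,u,v,z):
    o,d=ray(c,u,v);return o+d*(z-o[2])/d[2]
def cloud(c):
    f=K(c);T=np.array(c["cam_to_world"]);h,w=c["range_z"].shape
    u,v=np.meshgrid(np.arange(w),np.arange(h));Z=c["range_z"]
    P=np.stack([(u-c["cx"])/f*Z,(v-c["cy"])/f*Z,Z],-1)
    return P@T[:3,:3].T+T[:3,3]
E
python3 - <<'E'
from h import *
o=ctrl.get_obs();print({k:np.round(v,3) for k,v in o.items()})
for n in("top","scene","wrist"):
    c=cap(n,n+"0.png");print(n,c["fov_y"],c["cx"],c["cy"],np.round(c["cam_to_world"],3).tolist())
    np.savez("pics/"+n+"0.npz",**c)
ims=[cv2.imread(f"pics/{n}0.png") for n in("top","scene","wrist")]
cv2.imwrite("pics/a.png",np.vstack([ims[0]]))
E
```

```text
{'time': np.float64(0.0), 'q': array([ 1.148,  0.265,  1.605, -0.   ,  1.274, -0.037]), 'qvel': array([-0.001, -0.001,  0.001,  0.002,  0.001, -0.001]), 'joint_efforts': array([ 0.0000e+00, -5.0212e+01, -3.5687e+01,  7.3000e-02,  2.9000e-02,
       -0.0000e+00]), 'eef_pos': array([253.702, 624.746, 237.409]), 'orientation': array([ 0.192,  0.981, -0.001, -0.   ]), 'force': array([-0.46 ,  0.516, -0.652]), 'ft_torque': array([-0.05 , -0.017,  0.001]), 'finger_force': np.float64(0.0), 'opening': np.float64(87.86)}
top 44.74213456964436 255.71673039883288 189.49551423115548 [[-0.004, -0.982, 0.19, 346.953], [-1.0, 0.005, 0.002, 84.223], [-0.003, -0.19, -0.982, 1196.359], [0.0, 0.0, 0.0, 1.0]]
scene 50.059461980937414 256.00408544851643 194.31413314373498 [[0.712, 0.549, -0.438, 959.347], [0.702, -0.553, 0.448, -302.125], [0.004, -0.627, -0.779, 841.387], [0.0, 0.0, 0.0, 1.0]]
wrist 71.81428619823167 255.6162502674794 195.3371490365097 [[0.377, 0.883, 0.28, 180.459], [0.926, -0.358, -0.117, 655.245], [-0.003, 0.303, -0.953, 383.166], [0.0, 0.0, 0.0, 1.0]]
```

View pics/top0.png

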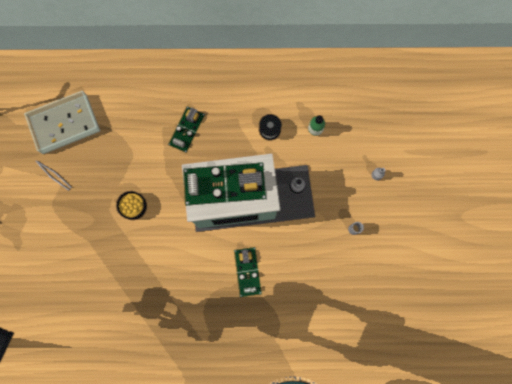

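View pics/scene0.png

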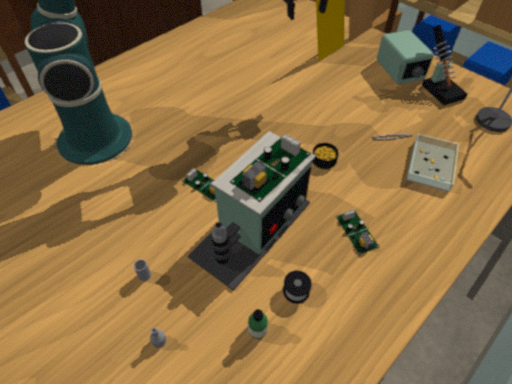

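The top view shows the station at about (240,190), with its lid edge near column 278 and outward pointing right (world -y). The barrel is at (298,184), the wide nozzle at (357,228) and the narrow nozzle at (378,173). The board's heat sink is at (192,184) and its transformer at (250,180). The scene view agrees: wide nozzle (142,270), narrow (158,338), barrel (221,230).

```bash
python3 - <<'E'
from h import *
t=dict(np.load("pics/top0.npz"));s=dict(np.load("pics/scene0.npz"))
P=cloud(t);S=cloud(s)
def st(P,u,v,r=12,lo=15,hi=400):
    q=P[v-r:v+r+1,u-r:u+r+1].reshape(-1,3);q=q[(q[:,2]>lo)&(q[:,2]<hi)]
    return q.min(0).round(),q.max(0).round(),np.median(q,0).round(),len(q)
print("wide",st(P,357,228));print("narrow",st(P,378,173));print("barrel",st(P,298,184,10,100))
print("wideS",st(S,142,270));print("barrelS",st(S,221,230,8,100))
# lid: pts in z 165..190 & white-ish
for nm,Q,c in(("top",P,t),("scene",S,s)):
    f=c["frame"].astype(int);m=(Q[...,2]>168)&(Q[...,2]<235)&(Q[...,0]>300)&(Q[...,0]<700)&(abs(Q[...,1]-100)<250)
    q=Q[m];r=cv2.minAreaRect(q[:,:2].astype(np.float32));print(nm,"lid+board rect",r,cv2.boxPoints(r).round().tolist())
    l=Q[m&(Q[...,2]<186)];print("z lid med",np.median(l[:,2]))
    h=Q[m&(Q[...,2]>206)]
    n,lab,stt,cen=cv2.connectedComponentsWithStats((m&(Q[...,2]>204)).astype(np.uint8))
    for i in range(1,n):
        if stt[i,4]>6:
            k=Q[lab==i];print("blob",stt[i].tolist(),k.min(0).round(),k.max(0).round())
    g=m&(f[...,1]>f[...,0]+25)&(f[...,1]>f[...,2]+10);
    r=cv2.minAreaRect(Q[g][:,:2].astype(np.float32));print("green",r)
E
```

```text
wide (array([ 460., -176.,   15.]), array([ 487., -148.,   54.]), array([ 474., -163.,   40.]), 93)
narrow (array([ 602., -244.,   15.]), array([ 629., -215.,   64.]), array([ 613., -226.,   33.]), 112)
barrel (array([554., -28., 100.]), array([585.,   3., 147.]), array([566., -11., 119.]), 154)
wideS (array([ 459., -178.,   15.]), array([ 489., -149.,   53.]), array([ 478., -164.,   36.]), 226)
barrelS (array([552., -28., 102.]), array([586.,   4., 146.]), array([575., -16., 123.]), 196)
top lid+board rect ((551.2222290039062, 144.25387573242188), (131.02220153808594, 205.52894592285156), 6.888713359832764) [[474.0, 238.0], [499.0, 34.0], [629.0, 50.0], [604.0, 254.0]]
z lid med 178.68340406693312
blob [211, 167, 8, 9, 40] [572. 168. 205.] [590. 184. 210.]
blob [238, 169, 24, 21, 358] [540.  75. 204.] [584. 124. 225.]
blob [188, 174, 8, 20, 126] [532. 217. 204.] [573. 234. 216.]
blob [213, 189, 8, 8, 44] [525. 163. 204.] [541. 179. 209.]
green ((558.3155517578125, 156.28199768066406), (81.21453857421875, 174.01931762695312), 4.29146671295166)
scene lid+board rect ((550.0883178710938, 143.8437042236328), (132.35858154296875, 208.37295532226562), 6.777507305145264) [[472.0, 239.0], [497.0, 33.0], [628.0, 48.0], [604.0, 255.0]]
z lid med 179.0601088137836
blob [282, 134, 19, 15, 135] [532. 215. 204.] [574. 234. 214.]
blob [264, 147, 8, 6, 39] [525. 161. 204.] [541. 180. 209.]
blob [282, 157, 8, 7, 41] [572. 164. 204.] [589. 182. 209.]
blob [243, 161, 24, 23, 385] [541.  73. 204.] [585. 123. 222.]
green ((556.92626953125, 155.04116821289062), (80.38157653808594, 174.17471313476562), 4.863148212432861)
```

>>> move_arm --pt "0 0 -1" --pt "0 0 -1" --pt "0 0 -1" --pt "0 0 -1" --pt "0 0 -1" --pt "0 0 -1" --pt "0 0 -1" --pt "0 0 -1" --pt "0 0 -1" --twist '[0.118,0.118,0.118,0.118,0.118,0.118,0.118,0.118,0.118]'

```text
time: 0.9
eef_pos: [253.9, 625.2, 328.6]
orientation: [0.665, 0.747, -0.0, 0.0]
force: [0.0, 0.1, -0.2]
opening: 88.1
finger_force: 0.0
```

>>> move_arm --pt "-3.69 1.37 0" --pt "-3.69 1.37 0" --pt "-3.69 1.37 0" --pt "-3.69 1.37 0" --pt "-3.69 1.37 0" --pt "-3.69 1.37 0" --pt "-3.69 1.37 0" --pt "-3.69 1.37 0" --pt "-3.69 1.37 0" --pt "-3.69 1.37 0" --twist '[0,0,0,0,0,0,0,0,0,0]'

```text
time: 1.73
eef_pos: [435.5, 274.1, 328.5]
orientation: [0.662, 0.749, -0.0, -0.0]
force: [0.4, 1.0, -0.1]
opening: 88.3
finger_force: 0.0
```

>>> move_arm --pt "-3.69 1.37 0" --pt "-3.69 1.37 0" --pt "-3.69 1.37 0" --pt "-3.69 1.37 0" --pt "-3.69 1.37 0" --pt "-3.69 1.37 0" --pt "-3.69 1.37 0" --pt "0 0 0" --pt "0 0 0" --twist '[0,0,0,0,0,0,0,0,0]'

```text
time: 2.48
eef_pos: [562.4, 29.5, 328.0]
orientation: [0.664, 0.748, -0.0, -0.001]
force: [-0.3, 0.6, -0.2]
opening: 88.5
finger_force: 0.0
```

```bash
python3 - <<'E'
from h import *
c=cap("wrist","w1.png");np.savez("pics/w1.npz",**c);o=ctrl.get_obs();print(o["time"],o["eef_pos"],o["orientation"],o["qvel"].round(3))
P=cloud(c)
for nm,x,y,r,lo,hi in(("barrel",570,-12,25,125,165),("collar",570,-12,25,100,121)):
    m=(np.hypot(P[...,0]-x,P[...,1]-y)<r)&(P[...,2]>lo)&(P[...,2]<hi);q=P[m];print(nm,q.min(0).round(1),q.max(0).round(1),len(q)); 
m=(P[...,2]>168)&(P[...,2]<235)&(np.hypot(P[...,0]-550,P[...,1]-144)<190)
r=cv2.minAreaRect(P[m][:,:2].astype(np.float32));print(r,cv2.boxPoints(r).round(1).tolist())
l=m&(P[...,2]<184);print(np.percentile(P[l][:,2],[10,50,90]))
n,lab,st,cen=cv2.connectedComponentsWithStats((m&(P[...,2]>203)).astype(np.uint8))
for i in range(1,n):
    if st[i,4]>30:
        k=P[lab==i];print(st[i],k.min(0).round(1),k.max(0).round(1),[np.round(a,1) for a in cv2.minAreaRect(k[:,:2].astype(np.float32))])
E
```

```text
2.5333 [561.9163244   30.81634496 328.08427569] [ 6.63099389e-01  7.48530971e-01 -2.63268855e-04 -7.18260788e-04] [ 0.035 -0.017  0.009  0.002  0.003 -0.   ]
barrel [557.3 -23.  126.3] [578.1  -1.8 145. ] 184
collar [552.  -27.1 100. ] [583.    3.2 120.9] 244
((551.3528442382812, 125.06952667236328), (130.54051208496094, 167.81504821777344), 6.830507755279541) [[476.6000061035156, 200.60000610351562], [496.5, 34.0], [626.0999755859375, 49.5], [606.2000122070312, 216.10000610351562]]
[177.0988539  178.68859288 180.33312069]
[231  24  20  23 352] [522.9 161.9 203.1] [540.  178.9 207.8] [array([531.3, 170.3]), array([17. , 16.9]), np.float64(7.1)]
[285  26  20  23 353] [570.7 165.4 203.4] [587.7 182.7 207.8] [array([579.3, 174.2]), array([16.8, 17. ]), np.float64(8.8)]
[ 241   94   47   55 1891] [538.5  74.  207.9] [583.2 123.6 221.4] [array([561.2,  99. ]), array([43.9, 48.2]), np.float64(5.1)]
```

View pics/w1.png

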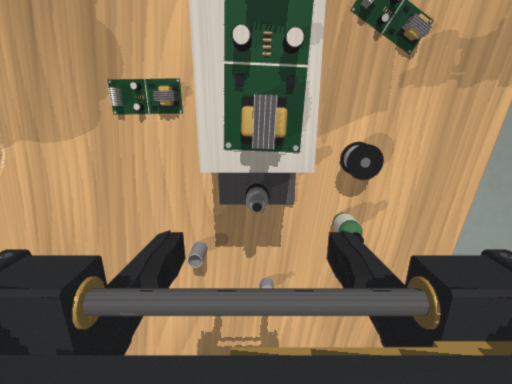

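The wrist picture shows the barrel at (257,198) and the lid edge near row 172. The white line is at row 64, the transformer at (264,120) and the wide nozzle at (197,253).

>>> move_arm --pt "-3.02 -1.84 0" --pt "-3.02 -1.84 0" --pt "-3.02 -1.84 0" --pt "-3.02 -1.84 0" --pt "-3.02 -1.84 0" --pt "-3.02 -1.84 0" --pt "0 0 3.9" --pt "0 0 3.9" --pt "0 0 3.9" --pt "0 0 3.9" --twist '[0,0,0,0,0,0,0,0,0,0]'

```text
time: 3.37
eef_pos: [474.7, -160.6, 171.8]
orientation: [0.662, 0.75, 0.001, 0.001]
force: [1.0, -0.1, -0.1]
opening: 88.2
finger_force: 0.0
```

>>> move_arm --pt "0 0 0" --pt "0 0 0" --pt "0 0 0" --twist '[0,0,0]'

```text
time: 3.62
eef_pos: [476.0, -161.4, 174.8]
orientation: [0.662, 0.75, 0.0, 0.001]
force: [0.4, -0.6, 1.1]
opening: 88.1
finger_force: 0.0
```

```bash
cat >> h.py <<'E'
def totool(p):
    from scipy.spatial.transform import Rotation as R
    o=ctrl.get_obs();return (R.from_quat(o["orientation"]).inv().apply(np.array(p)-o["eef_pos"])/10).round(2)
E
python3 - <<'E'
from h import *
c=cap("wrist","w2.png");o=ctrl.get_obs();print(o["time"],o["eef_pos"],o["orientation"])
P=cloud(c);m=(np.hypot(P[...,0]-474,P[...,1]+163)<30)&(P[...,2]>8)&(P[...,2]<70);q=P[m]
print(len(q),q.min(0),q.max(0))
t=m&(P[...,2]>46);q=P[t];print(len(q),q.min(0).round(1),q.max(0).round(1),np.median(q[:,2]));
print(cv2.minEnclosingCircle(q[:,:2].astype(np.float32)))
print(totool([474,-163,22]))
E
```

```text
3.6667 [ 476.88201014 -161.9445339   175.85553007] [0.66181714 0.74966152 0.00085962 0.00222145]
570 [ 458.0051485  -177.58298743    8.31138642] [ 486.17189949 -149.01616047   51.0846805 ]
180 [ 458.  -177.6   46.1] [ 486.2 -149.    51.1] 49.219084350717566
((471.9048156738281, -163.35629272460938), 14.43584156036377)
[-0.04 -0.36 15.38]
```

View pics/w2.png

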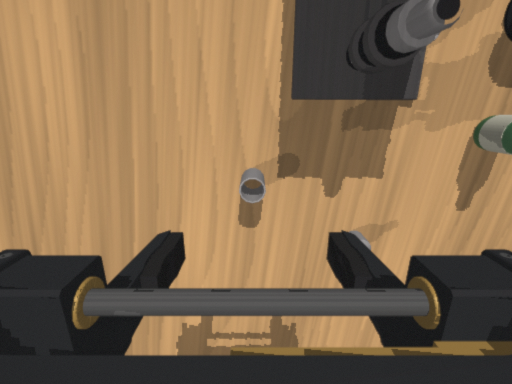

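The wide nozzle's mouth is at about (252,186), just off the finger centre line. Next I lower and grip.

>>> move_arm --pt "0 -0.4 3" --pt "0 0 3.2" --pt "0 0 3.2" --pt "0 0 3" --pt "0 0 2" --pt "0 0 0.7" --pt "0 0 0" --pt "0 0 0" --twist '[0,0,0,0,0,0,0,0]' --claw 0

```text
time: 4.33
eef_pos: [473.0, -163.2, 23.9]
orientation: [0.662, 0.749, 0.001, 0.002]
force: [0.0, 0.1, 0.5]
opening: 88.1
finger_force: 0.0
```

>>> move_arm --pt "0 0 0" --pt "0 0 0" --pt "0 0 0" --pt "0 0 0" --pt "0 0 0" --pt "0 0 0" --pt "0 0 0" --pt "0 0 0" --pt "0 0 0" --pt "0 0 0" --twist '[0,0,0,0,0,0,0,0,0,0]' --claw 1 --newtons 20

```text
time: 5.17
eef_pos: [470.7, -162.5, 21.6]
orientation: [0.662, 0.749, -0.0, -0.0]
force: [0.1, 0.6, 0.1]
opening: 28.3
finger_force: 20.0
```

>>> move_arm --pt "0 0 -2" --pt "0 0 -3.5" --pt "0 0 -4" --pt "0 0 -4" --pt "0 0 -4" --pt "2.75 2.32 0" --pt "2.75 2.32 0" --pt "2.75 2.32 0" --pt "2.75 2.32 0" --pt "2.75 2.32 0" --twist '[0,0,0,0,0,0,0,0,0,0]'

```text
time: 6.0
eef_pos: [569.6, -10.3, 196.7]
orientation: [0.662, 0.749, 0.0, 0.0]
force: [0.7, -1.0, -0.5]
opening: 27.4
finger_force: 20.0
```

>>> move_arm --pt "0 0 0" --pt "0 0 0" --pt "0 0 0" --pt "0 0 0" --twist '[0,0,0,0]'

```text
time: 6.33
eef_pos: [568.2, -12.6, 196.3]
orientation: [0.663, 0.749, -0.001, -0.0]
force: [-0.2, -0.1, 0.2]
opening: 28.1
finger_force: 20.0
```

```bash
python3 - <<'E'
from h import *
c=cap("wrist","w3.png");o=ctrl.get_obs();print(o["time"],o["eef_pos"],o["orientation"],o["opening"])
P=cloud(c);np.save("pics/P3.npy",P)
for nm in("top","scene"):
    d=cap(nm,nm+"3.png");Q=cloud(d)
    for lo,hi in((122,150),(100,122),(178,230)):
        m=(np.hypot(Q[...,0]-568,Q[...,1]+12.5)<24)&(Q[...,2]>lo)&(Q[...,2]<hi);q=Q[m]
        if len(q):print(nm,lo,hi,len(q),q.min(0).round(1),q.max(0).round(1))
Q=P
m=(np.hypot(Q[...,0]-568,Q[...,1]+12.5)<22)&(Q[...,2]>90)&(Q[...,2]<300);print(m.sum());q=Q[m]
for lo in range(90,240,10):
    k=q[(q[:,2]>=lo)&(q[:,2]<lo+10)]
    if len(k):print(lo,len(k),k.min(0).round(1)[:2],k.max(0).round(1)[:2])
a=cv2.imread("pics/scene3.png")[170:290,160:300];b=cv2.imread("pics/w3.png")
a=cv2.resize(a,(448,384),interpolation=cv2.INTER_CUBIC);cv2.imwrite("pics/v3.png",cv2.resize(np.hstack([a,b]),(800,320)))
E
```

```text
6.3833 [568.26110434 -12.86996011 196.43200055] [ 6.62814446e-01  7.48783566e-01 -3.72820073e-04 -2.06065972e-04] 27.899118114853923
scene 122 150 100 [560.3 -23.8 122.7] [581.2  -4.3 145.7]
scene 100 122 142 [552.9 -29.3 100.2] [585.8   2.4 122. ]
scene 178 230 222 [546.5 -29.2 178.2] [589.1  -6.4 229.8]
7451
90 186 [550.2 -14.9] [585.5   5.3]
100 78 [552.4 -10.1] [582.2   3.5]
110 500 [552.2 -24.7] [583.6   3.6]
120 84 [557.4 -11.9] [578.2  -1.5]
130 105 [557.2 -17. ] [578.8  -1.3]
140 208 [557.4 -17.5] [578.5  -1.4]
170 117 [553.9 -10.3] [5.804e+02 5.000e-01]
180 346 [553.7 -26.9] [580.3   1. ]
190 641 [547. -27.] [586.5   0.7]
200 941 [547.  -27.5] [586.5   1. ]
210 1267 [547.  -26.9] [586.8   0.9]
220 1023 [547.  -25.6] [587.    0.8]
230 351 [546.8 -12.7] [ 5.881e+02 -3.000e-01]
```

View pics/v3.png

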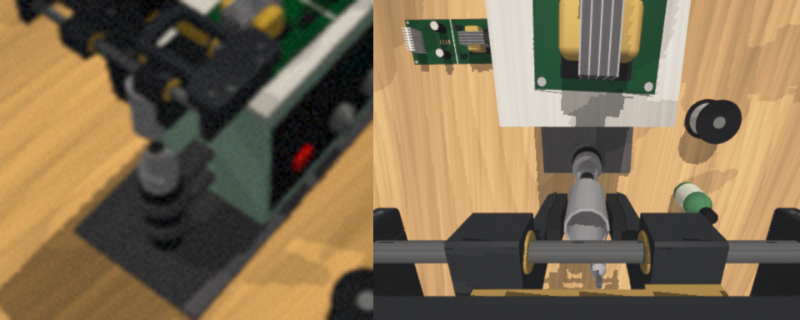

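The wrist view has the nozzle straight above the barrel, about 1 mm off in x and y. I shift by that, then lower.

>>> move_arm --pt "0.1 0.08 0" --pt "0 0 1.5" --pt "0 0 1" --pt "0 0 0.5" --pt "0 0 0.4" --pt "0 0 0.4" --pt "0 0 0.4" --pt "0 0 0.4" --pt "0 0 0" --twist '[0,0,0,0,0,0,0,0,0]'

```text
time: 7.23
eef_pos: [569.3, -10.6, 149.9]
orientation: [0.662, 0.749, -0.0, -0.0]
force: [-0.9, -0.1, -1.1]
opening: 27.8
finger_force: 20.0
```

>>> move_arm --pt "0 0 0.3" --pt "0 0 0.3" --pt "0 0 0.2" --pt "0 0 0.15" --pt "0 0 0.1" --pt "0 0 0.1" --pt "0 0 0" --twist '[0,0,0,0,0,0,0]'

```text
time: 7.82
eef_pos: [569.9, -10.7, 139.6]
orientation: [0.662, 0.749, 0.0, 0.0]
force: [-0.6, -0.2, 1.0]
opening: 28.1
finger_force: 20.0
```

>>> move_arm --pt "0 0 0.1" --pt "0 0 0.1" --pt "0 0 0" --twist '[0,0,0]'

```text
time: 8.07
eef_pos: [570.0, -10.7, 139.5]
orientation: [0.662, 0.749, 0.0, 0.0]
force: [-4.3, 0.7, 11.3]
opening: 28.0
finger_force: 20.0
```

>>> move_arm --pt "0 0 0.1" --pt "0 0 0.1" --pt "0 0 0" --twist '[0,0,0]'

```text
time: 8.32
eef_pos: [570.2, -10.7, 139.3]
orientation: [0.662, 0.749, 0.0, 0.0]
force: [-10.0, -0.2, 20.0]
opening: 28.2
finger_force: 20.0
```

>>> move_arm --pt "0 0 -0.1" --pt "0 0 -0.1" --pt "0 0 0" --twist '[0,0,0]'

```text
time: 8.57
eef_pos: [570.0, -10.7, 139.5]
orientation: [0.662, 0.749, 0.0, 0.0]
force: [-5.6, 0.6, 11.6]
opening: 28.0
finger_force: 20.0
```

>>> move_arm --pt "0 0 0" --pt "0 0 0" --pt "0 0 0" --pt "0 0 0" --pt "0 0 0" --pt "0 0 0" --twist '[0,0,0,0,0,0]' --claw 0.2

```text
time: 9.07
eef_pos: [569.6, -10.7, 136.8]
orientation: [0.662, 0.749, -0.0, -0.0]
force: [0.6, 0.5, -0.5]
opening: 65.8
finger_force: 0.0
```

>>> move_arm --pt "0 0 -1" --pt "0 0 -2" --pt "0 0 -3" --pt "0 0 -4" --pt "0 0 -4" --pt "0 0 -4" --pt "0 0 0" --pt "0 0 0" --pt "0 0 0" --twist '[0,0,0,0,0,0,0,0,0]'

```text
time: 9.82
eef_pos: [569.6, -10.7, 317.5]
orientation: [0.662, 0.749, 0.0, 0.0]
force: [-0.3, 0.2, -1.0]
opening: 70.6
finger_force: 0.0
```

```bash
python3 - <<'E'
from h import *
c=cap("wrist","w4.png");o=ctrl.get_obs();print(o["time"],o["eef_pos"],o["orientation"],o["opening"])
for n,d in(("w",c),("scene",cap("scene")),("top",cap("top"))):
  P=cloud(d)
  m=(np.hypot(P[...,0]-568,P[...,1]+12.5)<24)&(P[...,2]>125)&(P[...,2]<200);q=P[m];print(n,len(q),q.min(0).round(1),q.max(0).round(1),np.percentile(q[:,2],95))
E
```

```text
9.8667 [568.91687219 -10.62304428 315.98564284] [ 6.62292733e-01  7.49244426e-01 -6.56112691e-04 -8.34110504e-04] 70.38127085291723
w 559 [555.2 -26.  125.2] [583.7   2.2 169.4] 168.33962284781467
scene 291 [556.1 -27.  125. ] [586.4   2.  169.6] 168.1950686742967Traceback (most recent call last):
  File "<stdin>", line 5, in <module>
    return umr_minimum(a, axis, None, out, keepdims, initial, where)
ValueError: zero-size array to reduction operation minimum which has no identity
```

>>> move_arm --pt "3.38 0.16 0" --pt "3.38 0.16 0" --pt "3.38 0.16 0" --pt "3.38 0.16 0" --pt "3.38 0.16 0" --pt "3.38 0.16 0" --pt "3.38 0.16 0" --twist '[0,0,0,0,0,0,0]' --claw 0.5

```text
time: 10.55
eef_pos: [550.6, 226.8, 315.0]
orientation: [0.662, 0.749, -0.002, -0.001]
force: [-0.3, -0.5, 0.1]
opening: 44.2
finger_force: 0.0
```

>>> move_arm --pt "0 0 0" --pt "0 0 0" --pt "0 0 0" --pt "0 0 0" --pt "0 0 0" --pt "0 0 0" --pt "0 0 0" --pt "0 0 0" --pt "0 0 0" --pt "0 0 0" --twist '[-0.1177,-0.1177,-0.1177,-0.1177,-0.1177,-0.1177,-0.1177,-0.1177,-0.1177,-0.1177]'

```text
time: 11.38
eef_pos: [550.9, 225.2, 314.8]
orientation: [0.132, 0.991, -0.001, -0.002]
force: [-0.2, 0.3, -0.2]
opening: 44.3
finger_force: 0.0
```

>>> move_arm --pt "0 0 1" --pt "0 0 1" --pt "0 0 1" --pt "0 0 0" --pt "0 0 0" --twist '[-0.1177,-0.1177,-0.1177,0,0]'

```text
time: 11.8
eef_pos: [550.7, 225.1, 284.9]
orientation: [-0.039, 0.999, -0.001, -0.002]
force: [0.1, 0.1, 1.3]
opening: 44.1
finger_force: 0.0
```

```bash
cat >> h.py <<'E'
from scipy.spatial.transform import Rotation as R_
def ang(v):return float(np.degrees(np.arctan2(v[1],v[0])).round(2))
def hull(P,m):
    r=cv2.minAreaRect(P[m][:,:2].astype(np.float32));return [np.round(a,1).tolist() for a in r]
E
python3 - <<'E'
from h import *
c=cap("wrist","w5.png");np.savez("pics/w5.npz",**c);o=ctrl.get_obs();print(o["time"],o["eef_pos"],o["opening"],o["q"].round(2))
print("tool y angle",ang(R_.from_quat(o["orientation"]).as_matrix()[:,1]))
for nm,d in(("wrist",c),("scene",cap("scene","s5.png"))):
    P=cloud(d);m0=(np.hypot(P[...,0]-550,P[...,1]-144)<190)
    n,lab,st,cen=cv2.connectedComponentsWithStats((m0&(P[...,2]>203)&(P[...,2]<223)).astype(np.uint8))
    for i in range(1,n):
        if st[i,4]>25: print(nm,st[i].tolist(),P[lab==i].min(0).round(1),P[lab==i].max(0).round(1),hull(P,lab==i))
    # white line: bright pixels surrounded by green at board top height
    f=d["frame"].astype(int);w=(f.min(-1)>150)&m0&(abs(P[...,2]-180)<5)&(abs(P[...,1]-153)<8)&(abs(P[...,0]-556)<38)
    k=P[w];print("line n",len(k))
    if len(k)>20:
        vx=cv2.fitLine(k[:,:2].astype(np.float32),cv2.DIST_HUBER,0,.01,.01).ravel();print(vx,ang(vx))
E
```

```text
11.85 [551.2763996  225.31621601 286.00060758] 44.47099425019026 [ 0.35  0.09  1.72  0.    1.33 -1.3 ]
tool y angle 94.53
wrist [186, 168, 20, 21, 316] [522.5 162.6 203.1] [539.9 179.5 207.9] [[531.5, 170.9], [16.4, 17.5], 47.9]
wrist [77, 180, 68, 49, 2427] [538.4  73.8 203. ] [582.7 124.2 221.2] [[560.4, 98.9], [43.2, 49.3], 4.2]
wrist [246, 183, 18, 45, 803] [530.9 215.4 203.1] [571.6 233.6 213.5] [[551.2, 224.4], [40.1, 15.5], 4.1]
wrist [190, 219, 19, 17, 216] [570.4 166.4 203.1] [586.3 183.2 207.8] [[577.5, 174.3], [13.9, 17.4], 17.6]
line n 77
[9.972445e-01 7.418496e-02 5.552113e+02 1.537173e+02] 4.25
scene [282, 134, 19, 15, 141] [533.2 214.6 203.1] [573.1 234.2 215.2] [[552.7, 224.5], [40.3, 17.9], 4.3]
scene [264, 147, 8, 7, 44] [525.8 161.8 203.2] [542.  178.4 209.8] [[532.3, 169.8], [15.3, 16.1], 43.4]
scene [282, 157, 8, 7, 47] [570.1 165.  203.1] [589.2 182.4 208.9] [[580.5, 174.5], [15.0, 18.9], 44.1]
scene [243, 161, 24, 24, 388] [540.9  73.2 203.2] [585.8 122.7 222.8] [[562.9, 97.7], [48.6, 45.2], 54.1]
line n 0
```

View pics/w5.png

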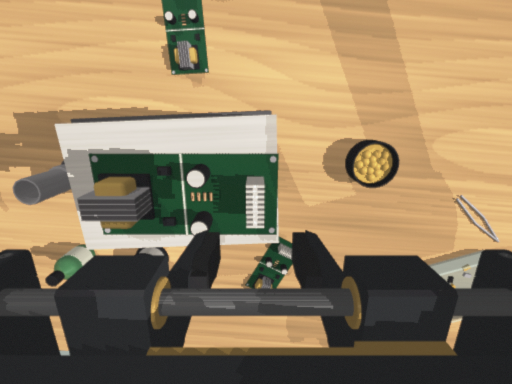

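The wrist picture shows the heat sink at (255,205), between the fingers' columns. The white line is at column 183, tilted like the board at about 4.3°. I lower and grip.

>>> move_arm --pt "0 -0.06 2" --pt "0 0 2.5" --pt "0 0 2.5" --pt "0 0 1.5" --pt "0 0 1" --pt "0 0 0.5" --pt "0 0 0" --twist '[0.005,0,0,0,0,0,0]' --claw 0.6

```text
time: 12.48
eef_pos: [551.6, 224.8, 186.6]
orientation: [-0.038, 0.999, -0.0, -0.001]
force: [0.7, -0.3, 0.9]
opening: 34.7
finger_force: 0.0
```

>>> move_arm --pt "0 0 0" --pt "0 0 0" --pt "0 0 0" --pt "0 0 0" --pt "0 0 0" --pt "0 0 0" --twist '[0,0,0,0,0,0]' --claw 1 --newtons 30

```text
time: 12.98
eef_pos: [552.8, 225.0, 188.8]
orientation: [-0.039, 0.999, 0.0, 0.001]
force: [-0.0, -0.8, 5.8]
opening: 15.8
finger_force: 30.0
```

```bash
cat > m.py <<'E'
from h import *
import sys
tag=sys.argv[1];y0=float(sys.argv[2])
o=ctrl.get_obs();print(o["time"],o["eef_pos"].round(1),o["opening"],o["force"].round(1),o["ft_torque"].round(2))
print("tool y angle",ang(R_.from_quat(o["orientation"]).as_matrix()[:,1]))
for nm in("wrist","scene"):
    d=cap(nm,f"{nm}_{tag}.png");P=cloud(d);np.savez(f"pics/{nm}_{tag}.npz",**d);f=d["frame"].astype(int)
    m0=(np.hypot(P[...,0]-555,P[...,1]-110)<190)
    # transformer: top region around expected place
    t=m0&(P[...,2]>212)&(P[...,2]<225)&(abs(P[...,1]-(y0-55))<40)&(abs(P[...,0]-562)<40)
    if t.sum()>50: print(nm,"trafo",t.sum(),P[t].min(0).round(1),P[t].max(0).round(1),hull(P,t))
    g=m0&(f[...,1]>f[...,0]+20)&(f[...,1]>f[...,2]+5)&(abs(P[...,2]-180)<5)&(abs(P[...,1]-y0)<95)
    if g.sum()>100:
        print(nm,"green",hull(P,g),"z %.1f"%np.median(P[g][:,2]))
        for lo,hi in((-90,-50),(-10,30),(30,70)):
            k=P[g&(P[...,1]-y0>lo)&(P[...,1]-y0<hi)]
            if len(k)>20:print("  z at",lo,np.median(k[:,2]).round(1),len(k))
    w=(f.min(-1)>130)&m0&(abs(P[...,2]-180)<5)&(abs(P[...,1]-y0)<8)&(abs(P[...,0]-558)<38)
    k=P[w]
    if len(k)>10:
        v=cv2.fitLine(k[:,:2].astype(np.float32),cv2.DIST_HUBER,0,.01,.01).ravel();print(nm,"line",len(k),v[2:].round(1),"angle",round(np.degrees(np.arctan(v[1]/v[0])),2))
E
python3 m.py a 153.7
```

```text
12.9833 [552.8 225.  188.8] 15.848185227509848 [-0.  -0.8  5.8] [-0.17  0.03  0.05]
tool y angle 94.43
wrist trafo 1679 [539.4  92.9 212. ] [570.  125.3 220.2] [[552.7, 111.7], [41.0, 21.2], 52.8]
wrist green [[554.8, 156.9], [81.0, 179.7], 4.3] z 179.7
  z at -90 179.8 1751
  z at -10 179.7 2974
  z at 30 179.7 3887
wrist line 131 [542.9 153.4] angle 4.46
scene trafo 298 [541.5  73.7 212. ] [583.6 124.2 221.9] [[562.9, 99.1], [42.8, 49.3], 4.4]
scene green [[557.1, 156.2], [80.3, 176.2], 4.6] z 180.2
  z at -90 180.2 181
  z at -10 180.2 188
  z at 30 180.2 182
```

>>> move_arm --pt "0.03 -0.5 0" --pt "0.06 -1 0" --pt "0.06 -1.1 0" --pt "0.06 -1.2 0" --pt "0.06 -1.2 0" --pt "0.06 -1.2 0" --pt "0.06 -1.2 0" --pt "0.06 -1.1 0" --pt "0.06 -0.9 0" --pt "0.03 -0.6 0" --twist '[-0.0043,-0.0043,-0.0043,-0.0043,-0.0043,-0.0043,-0.0043,-0.0043,-0.0043,-0.0043]'

```text
time: 13.92
eef_pos: [557.0, 125.7, 188.8]
orientation: [-0.06, 0.998, 0.002, 0.001]
force: [-1.4, 5.1, 5.2]
opening: 15.7
finger_force: 30.0
```

>>> move_arm --pt "0 0 0" --pt "0 0 0" --pt "0 0 0" --twist '[0,0,0]'

```text
time: 14.17
eef_pos: [557.1, 124.8, 188.8]
orientation: [-0.06, 0.998, 0.0, 0.001]
force: [-0.1, 0.4, 7.0]
opening: 15.9
finger_force: 30.0
```

```bash
python3 m.py b 54
```

```text
14.1667 [557.1 124.8 188.8] 15.90859581881243 [-0.1  0.4  7. ] [-0.02  0.03  0.05]
tool y angle 96.89
wrist trafo 1694 [548.2  -7.  212. ] [578.7  26.  220.8] [[562.0, 11.7], [41.0, 21.6], 53.2]
wrist green [[562.1, 57.2], [81.0, 179.5], 6.9] z 179.7
  z at -90 179.8 1794
  z at -10 179.7 2920
  z at 30 179.7 3808
wrist line 171 [539.7  51.9] angle 6.26
scene trafo 337 [550.8 -25.5 212.1] [593.2  23.7 222.1] [[572.5, -0.1], [40.4, 49.9], 10.4]
scene green [[564.5, 54.7], [83.1, 177.0], 8.6] z 180.2
  z at -90 180.2 222
  z at -10 180.0 230
  z at 30 180.3 194
```

View pics/wrist_b.png

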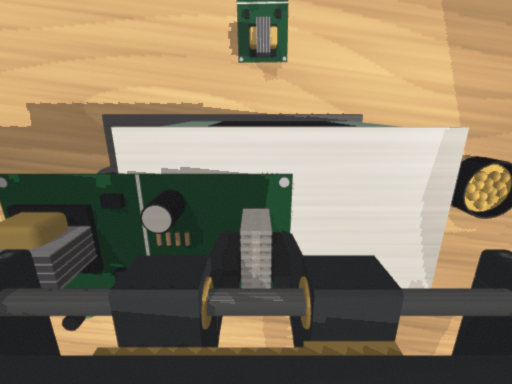

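The wrist view shows the white line from (138,175) to (148,255), and the lid's far outer edge along column ~115, rows 127–172. I'll measure one against the other in the same frame, and in the scene view too.

```bash
cat > e.py <<'E'
from h import *
import sys
tag=sys.argv[1];cl,ce=int(sys.argv[2]),int(sys.argv[3])
d=cap("wrist",f"we_{tag}.png");f=d["frame"].astype(float);g=f.min(-1);o=ctrl.get_obs()
def fit(p):
    p=np.array(p,np.float32);v=cv2.fitLine(p[:,:2].copy(),cv2.DIST_HUBER,0,.01,.01).ravel();return v,len(p)
L=[];E=[];
for r in range(178,250,1):
    s=g[r,cl-15:cl+25];s=np.clip(s-np.median(s)-25,0,None);j=int(s.argmax())
    if s[j]>25:
        a=max(j-3,0);w=s[a:j+4];L.append(onz(d,cl-15+a+(w*np.arange(len(w))).sum()/w.sum(),r,180.7))
for r in range(132,168):
    s=cv2.GaussianBlur(g[r:r+1,ce-20:ce+20],(5,1),0).ravel();q=np.gradient(s);j=int(q.argmax())
    if q[j]>10: 
        a=max(j-2,0);w=np.clip(q[a:j+3],0,None);E.append(onz(d,ce-20+a+(w*np.arange(len(w))).sum()/w.sum(),r,178.7))
vl,nl=fit(L);ve,ne=fit(E);al=np.degrees(np.arctan(vl[1]/vl[0]));ae=np.degrees(np.arctan(ve[1]/ve[0]))
yl=vl[3]+vl[1]/vl[0]*(561-vl[2]);ye=ve[3]+ve[1]/ve[0]*(561-ve[2]);xx=vl[2]
print("line",nl,vl.round(2),"ang",al.round(2),"edge",ne,ve.round(2),"ang",ae.round(2))
th=np.radians(6.85);
yo=lambda x:ve[3]+np.tan(th)*(x-ve[2])
print("inboard gap of line (using 6.85deg edge)",round((vl[3]-yo(vl[2]))*np.cos(th),2))
# scene: line and edge by depth/colour
P0=cloud(d)
s=cap("scene",f"se_{tag}.png");f=s["frame"].astype(float);P=cloud(s)
g=s["frame"].min(-1)
near=(abs(P[...,0]-561)<75)&(abs(P[...,1]-45)<60)&(P[...,2]>150)&(P[...,2]<190)
w=near&(g>130)
print("scene white px",w.sum())
cv2.imwrite(f"pics/sz_{tag}.png",cv2.resize(cv2.imread(f"pics/se_{tag}.png")[120:250,190:340],(750,600),interpolation=cv2.INTER_CUBIC)[:, :])
# lateral: board side edges vs lid side edges (far side), wrist
f=d["frame"].astype(int)
gr=(f[...,1]>f[...,0]+20)&(f[...,1]>f[...,2]+5)&(abs(P0[...,2]-180)<4)&(abs(P0[...,0]-600)<30)
k=P0[gr];n=np.array([np.sin(th),-np.cos(th)]);e=np.array([np.cos(th),np.sin(th)])
lid=(f.min(-1)>150)&(abs(P0[...,2]-178.5)<4)&(P0[...,1]>60)&(P0[...,1]<200)
print("far edges: board",np.percentile(k[:,:2]@e,99.7).round(1),"lid",np.percentile(P0[lid][:,:2]@e,99.7).round(1),"(want lid-board=23)")
k=P0[gr];
for a in (0,40,80,110):
    q=k[(k[:,1]>a-10)&(k[:,1]<a+10)]
    if len(q): print("  board far edge at y",a,(q[:,:2]@e).max().round(1))
E
python3 e.py b 140 115
```

```text
line 51 [9.9000e-01 1.2000e-01 5.4651e+02 5.2690e+01] ang 6.88 edge 36 [9.900e-01 1.200e-01 5.097e+02 3.629e+01] ang 7.01
inboard gap of line (using 6.85deg edge) 11.89
scene white px 378
far edges: board 604.9 lid 579.5 (want lid-board=23)
  board far edge at y 0 605.2
  board far edge at y 40 604.8
  board far edge at y 80 579.4
  board far edge at y 110 605.1
```

View pics/sz_b.png

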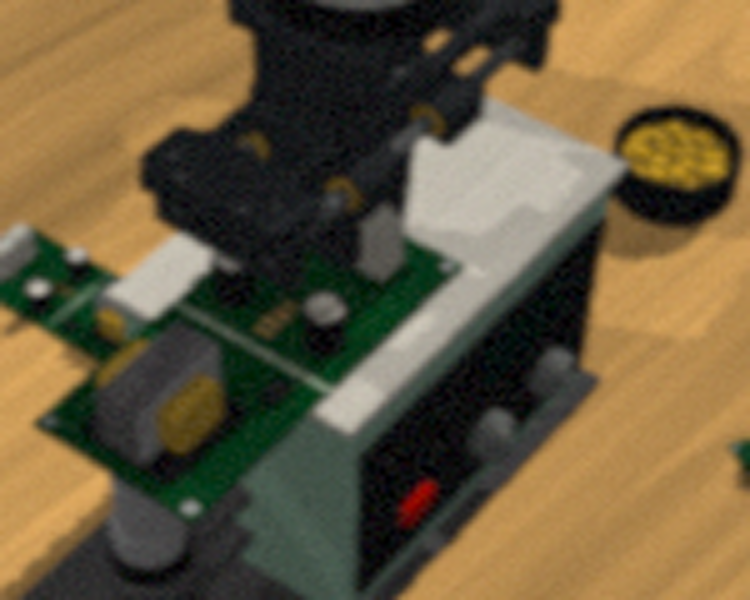

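The zoomed scene view shows the line at (180,305)–(330,390), just inboard of the lid's corner at (315,410). The transformer is nearly over the nozzle. Now the lateral check.

```bash
cat > lat.py <<'E'
from h import *
th=np.radians(6.85);e=np.array([np.cos(th),np.sin(th)]);n=np.array([np.sin(th),-np.cos(th)])
d=cap("wrist");P=cloud(d);f=d["frame"].astype(int)
gr=(f[...,1]>f[...,0]+20)&(f[...,1]>f[...,2]+5)&(abs(P[...,2]-180)<4)
lid=(f.min(-1)>150)&(abs(P[...,2]-178.5)<4)
A=P[...,:2]@e;N=P[...,:2]@n
E0=np.array([561.25,42])@n;
for nm,m in(("board",gr),("lid",lid)):
    for a in (-100,-80,-60,-40,-20,0,20,40):
        q=A[m&(abs(N-E0-a)<8)]
        if len(q)>10:print(nm,a,np.percentile(q,1).round(2),len(q))
print("ideal lid near",(np.array([561.25,42])@e-65).round(1),"board",(np.array([561.25,42])@e-42).round(1))
s=cap("scene");P=cloud(s);t=(P[...,2]>216)&(P[...,2]<225)&(abs(P[...,1])<40)&(abs(P[...,0]-570)<40)
q=P[t][:,:2];print("scene trafo e",np.percentile(q@e,[2,98]),"n-E0",np.percentile(q@n-E0,[2,98]))
m=(P[...,2]>174)&(P[...,2]<190)&(s["frame"].min(-1)>140)&(abs(P[...,0]-555)<95)&(abs(P[...,1]-120)<125)
print("scene lid far e",np.percentile(P[m][:,:2]@e,99))
f=s["frame"].astype(int);g=(f[...,1]>f[...,0]+20)&(f[...,1]>f[...,2]+5)&(abs(P[...,2]-181)<4)&(abs(P[...,0]-565)<70)&(abs(P[...,1]-60)<95)
print("scene board e",np.percentile(P[g][:,:2]@e,[1,99]))
E
python3 lat.py
```

```text
board -100 525.24 1050
board -80 525.23 914
board -60 525.32 1597
board -40 525.37 1453
board -20 525.25 844
board 0 525.17 1945
board 20 525.16 1678
board 40 525.3 983
lid -100 497.6 1586
lid -80 497.58 1263
lid -60 497.59 1188
lid -40 497.61 1122
lid -20 497.61 1234
lid 0 497.62 598
ideal lid near 497.3 board 520.3
scene trafo e [557.80914565 578.2009144 ] n-E0 [20.1341292 67.2089676]
scene lid far e 625.724969977319
scene board e [528.71946806 608.09416002]
```

```bash
cat > sub.py <<'E'
from h import *
th=np.radians(6.85);e=np.array([np.cos(th),np.sin(th)])
d=cap("wrist");g=d["frame"].astype(float).min(-1)
def scan(cols,r0,r1,sgn,z):
    out=[]
    for c in cols:
        s=cv2.GaussianBlur(np.ascontiguousarray(g[r0:r1,c:c+1]),(1,3),0).ravel();q=sgn*np.gradient(s);j=int(q.argmax())
        if q[j]>15:
            a=max(j-2,0);w=np.clip(q[a:j+3],0,None);out.append(onz(d,c,r0+a+(w*np.arange(len(w))).sum()/w.sum(),z)[:2])
    o=np.array(out);v=cv2.fitLine(o.astype(np.float32),cv2.DIST_HUBER,0,.01,.01).ravel()
    return np.median(o@e).round(2),np.degrees(np.arctan2(-v[0],v[1])).round(2) if v[1] else 0,len(o)
lid=scan(range(130,380),112,145,1,178.5);bd=scan(range(165,278),155,185,-1,180.5);bd0=scan(range(20,100),155,185,-1,180.5)
print("lid near",lid,"board near",bd,"gap",bd[0]-lid[0],"want 23")
print("g col 220:",g[160:182,220].astype(int), "frame",d["frame"][165:180,220].tolist()[:15:2])
# nozzle vs trafo in scene
s=cap("scene");P=cloud(s)
z=(P[...,2]>140)&(P[...,2]<171)&(np.hypot(P[...,0]-569,P[...,1]+12)<20);print("scene nozzle e",np.percentile(P[z][:,:2]@e,[1,99]),z.sum())
t=(P[...,2]>195)&(P[...,2]<225)&(abs(P[...,1])<45)&(abs(P[...,0]-570)<45);print("scene trafo e all",np.percentile(P[t][:,:2]@e,[1,99]),t.sum())
E
python3 sub.py
```

```text
lid near (np.float64(497.16), np.float32(-173.14), 250) board near (np.float64(524.01), np.float32(-172.99), 113) gap 26.849999999999966 want 23
g col 220: [210 209 206 206 207 210 212 213 213 212 200 149 134 103  47  23  27  26
  30  25  26  27] frame [[225, 219, 210], [227, 222, 213], [226, 221, 212], [165, 158, 149], [112, 112, 103], [23, 52, 34], [26, 54, 35], [25, 54, 35]]
scene nozzle e [557.34539709 578.51509819] 51
scene trafo e all [548.37396286 589.91977129] 509
```

>>> move_arm --pt "0.1 -0.2 0" --pt "0.1 -0.3 0" --pt "0.1 -0.3 0" --pt "0.09 -0.25 0" --pt "0 -0.14 0" --pt "0 0 0" --pt "0 0 0" --pt "0 0 0" --twist '[0.002,0,0,0,0,0,0,0]'

```text
time: 15.23
eef_pos: [554.8, 113.8, 188.8]
orientation: [-0.059, 0.998, 0.001, 0.002]
force: [0.2, 3.3, 5.7]
opening: 15.8
finger_force: 30.0
```

```bash
python3 m.py c 42; python3 e.py c 140 133|head -2; python3 sub.py
```

```text
15.2333 [554.8 113.8 188.8] 15.817802229481561 [0.2 3.3 5.7] [ 0.56 -0.01  0.04]
tool y angle 96.78
wrist trafo 1635 [546.2 -17.9 212. ] [576.1  14.6 220.9] [[559.1, 0.9], [40.9, 21.0], 54.4]
wrist green [[559.4, 46.1], [80.3, 180.0], 6.8] z 179.7
  z at -90 179.8 1731
  z at -10 179.7 2991
  z at 30 179.7 3883
wrist line 129 [544.8  41.5] angle 6.77
scene trafo 334 [548.5 -36.2 212. ] [591.   12.9 221.4] [[570.3, -11.5], [42.2, 48.3], 7.1]
scene green [[562.1, 44.0], [83.2, 177.3], 7.7] z 180.2
  z at -90 180.2 209
  z at -10 180.1 244
  z at 30 180.2 212
line 52 [9.9000e-01 1.2000e-01 5.4382e+02 4.1760e+01] ang 6.81 edge 35 [9.9000e-01 1.2000e-01 5.0515e+02 3.5670e+01] ang 6.67
inboard gap of line (using 6.85deg edge) 1.43
lid near (np.float64(497.14), np.float32(-173.04), 250) board near (np.float64(520.34), np.float32(-173.1), 113) gap 23.200000000000045 want 23
g col 220: [216 217 217 216 216 214 214 212 211 210 209 191 142 105  49  27  28  26
  28  28  27  23] frame [[228, 222, 214], [227, 221, 212], [225, 219, 210], [211, 203, 191], [113, 115, 105], [27, 54, 35], [26, 53, 37], [28, 55, 35]]
scene nozzle e [563.53844394 563.53844394] 1
scene trafo e all [543.82938699 586.31517334] 525
```

View pics/wrist_c.png

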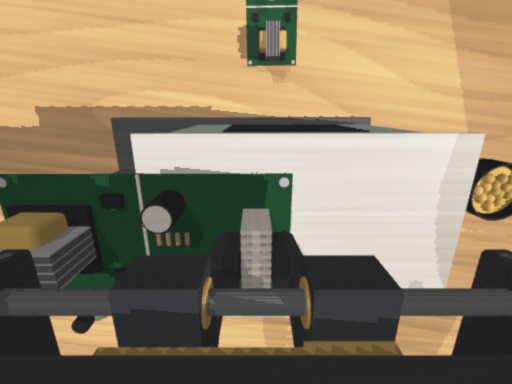

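Laterally it's centred (23.2 against 23 mm) and square. The line is still about 1.4 mm inboard, so I nudge it out.

>>> move_arm --pt "0.02 -0.08 0" --pt "0 -0.08 0" --pt "0 0 0" --pt "0 0 0" --pt "0 0 0" --pt "0 0 0" --twist '[0,0,0,0,0,0]'

```text
time: 16.03
eef_pos: [554.7, 112.6, 188.8]
orientation: [-0.059, 0.998, 0.002, 0.002]
force: [-0.2, 5.2, 6.3]
opening: 15.7
finger_force: 30.0
```

```bash
for i in 1 2 3; do python3 e.py d$i 140 135|head -2; done; python3 sub.py|head -1; python3 m.py d 41
```

```text
line 51 [9.9000e-01 1.2000e-01 5.4368e+02 4.0530e+01] ang 6.81 edge 35 [9.9000e-01 1.2000e-01 5.0445e+02 3.5630e+01] ang 6.92
inboard gap of line (using 6.85deg edge) 0.19
line 51 [9.900e-01 1.200e-01 5.480e+02 4.104e+01] ang 6.82 edge 35 [9.9000e-01 1.2000e-01 5.0442e+02 3.5610e+01] ang 6.91
inboard gap of line (using 6.85deg edge) 0.19
line 52 [9.9000e-01 1.2000e-01 5.3911e+02 3.9960e+01] ang 6.8 edge 35 [9.9000e-01 1.2000e-01 5.0792e+02 3.6030e+01] ang 6.92
inboard gap of line (using 6.85deg edge) 0.19
lid near (np.float64(497.06), np.float32(-173.1), 248) board near (np.float64(520.14), np.float32(-173.12), 113) gap 23.079999999999984 want 23
16.4333 [554.7 112.6 188.8] 15.69314087865891 [0.2 5.7 6.6] [ 0.74  0.01 -0.02]
tool y angle 96.78
wrist trafo 1638 [546.  -19.2 212. ] [575.8  14.  220.5] [[559.4, -0.2], [40.6, 21.2], 53.0]
wrist green [[559.5, 45.1], [80.9, 179.3], 6.9] z 179.7
  z at -90 179.8 1741
  z at -10 179.7 2986
  z at 30 179.7 3882
wrist line 131 [548.2  40.7] angle 6.64
scene trafo 356 [548.7 -38.  212. ] [590.6  13.1 222.2] [[570.2, -12.5], [41.7, 49.9], 6.3]

[... 381 characters left out ...]
                                                   ~~~~~~~~~~~~~^^^^^^^^^^^^^^^^^^^^^
    return _quantile_unchecked(
        a, q, axis, out, overwrite_input, method, keepdims, weights)
    return _ureduce(a,
                    func=_quantile_ureduce_func,
    ...<5 lines>...
                    overwrite_input=overwrite_input,
                    method=method)
    r = func(a, **kwargs)
    result = _quantile(arr,
                       quantiles=q,
    ...<2 lines>...
                       out=out,
                       weights=wgt)
    slices_having_nans = np.isnan(arr[-1, ...])
                                  ~~~^^^^^^^^^
IndexError: index -1 is out of bounds for axis 0 with size 0
```

View pics/sz_d3.png

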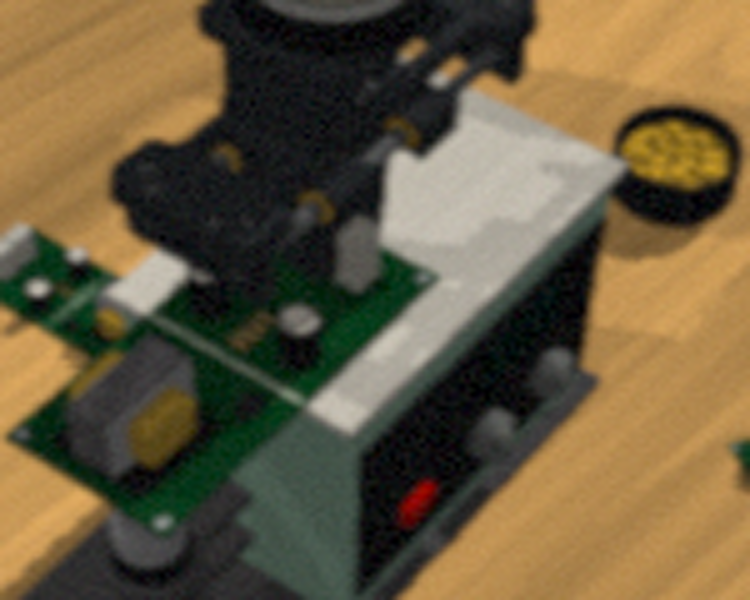

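The zoomed scene view shows the line's end at (308,402), meeting the lid's edge. The board is level and held, with the transformer over the nozzle. I'm handing it in.

```bash
python3 -c "
from plant import ctrl
print(ctrl.sign_off())"
```

```text
the job is handed in; nothing more can be done
None
```

The job is handed in: the wide nozzle is fully home and released, and the board is held level by its heat sink, with the white line about 0.2 mm from flush, square with the lid's edge, and the transformer centred over the nozzle.

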